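# Weigh a clothes-hoist pulley housing with ring weights

## Task

Find the weight of the pulley housing standing on the balance's grey pan: thread the brass 150 g ring, the steel 300 g ring or both down over the spindle of the other pan, right down to its collar, until the beam is level, then let go. The spindle may sit off the middle of its tray, so feel for it gently: do not lean hard on the balance or drop the rings onto it. A ring that is not needed ends up standing on the table clear of the balance, and the housings and everything else stay where they are.

Things in the scene. Friction and masses are not known exactly. Their poses are not given: they have to be found in the camera images.
- balance: green two-pan balance, base 110 x 400 x 28 mm, fixed; origin under the middle of its base, y axis along the beam towards the weight tray, z up. Pans are 160 mm either side of the middle; one rises as the other sinks, both upright, 19 mm either way to hard stops; at level both tops are 100 mm above the table. A pointer at the middle rises to 127 mm
- beam (a joint): tilt of the beam, rad: 0 level, positive when the weight tray is up (housing side heavier); springy, so it tips in proportion to the load difference: 0.13 rad (21 mm of pan travel) per 150 g, but stops stop it at 0.12 either way. The empty balance is level. The tray yields to a push at about 71 N/m once off its stop; pressed down to level, the push equals the load difference
- pan (a point): centre of the top face of the round grey housing pan, diameter 100 mm, 160 mm from the balance's middle on its -y side; a housing stands on it
- tray (a point): middle of the weight tray at the height of its orange collar's top (collar 40 mm diameter); moves with the tray; 160 mm to the balance's +y. The steel spindle (below) stands in the collar, on a stiff cross-slide: anywhere up to 11 mm from this point along the balance's y, either way, NOT measured; in line with it across
- spindle_top (a point): height mark only: the level of the spindle's blunt end (1 mm chamfer), straight above the tray's middle, NOT above the spindle itself. Spindle: steel, 12 mm diameter, 70 mm tall above the collar; its cross-slide holds against 20 N. A ring rests with its underside on the collar or on the ring below
- w150_mid (a point): brass ring weight, 150 g: outer diameter 36 mm, 28 mm tall, 16 mm bore right through; this point is its centre, 14 mm above its underside; stands on the table
- w300_mid (a point): steel ring weight, 300 g: outer diameter 48 mm, 28 mm tall, 16 mm bore right through; this point is its centre, 14 mm above its underside; stands on the table
- housing_a: silvery pulley housing with a blue wheel between two cheeks, 50 x 56 mm, 58 mm tall; origin at the middle of its underside. Three look alike (150, 300 and 450 g, within 3 percent, one of each, which is which cannot be seen); one stands on the balance's grey pan, two on a low wooden riser behind
- housing_b: silvery pulley housing with a blue wheel between two cheeks, 50 x 56 mm, 58 mm tall; origin at the middle of its underside. Three look alike (150, 300 and 450 g, within 3 percent, one of each, which is which cannot be seen); one stands on the balance's grey pan, two on a low wooden riser behind
- housing_c: silvery pulley housing with a blue wheel between two cheeks, 50 x 56 mm, 58 mm tall; origin at the middle of its underside. Three look alike (150, 300 and 450 g, within 3 percent, one of each, which is which cannot be seen); one stands on the balance's grey pan, two on a low wooden riser behind
- brush: loose bristle brush with wooden handle, lying at the side; leave alone; origin under it
- scoop: loose clear acrylic scoop, 100 x 70 x 40 mm with a 90 mm handle; leave alone; origin under its bowl
- detergent: loose blue detergent bottle, diameter 68 mm, 190 mm tall, at the side; leave alone; origin under it
- mug: loose blue mug, diameter 80 mm, 90 mm tall, at the back; leave alone; origin under it
- soap_jar: loose green glass jar, diameter 70 mm, 80 mm tall, at the back; leave alone; origin under it

How it is judged:
By the outcome, as a careful person would: the job done as asked, in the order asked, and still so for the second after the job is handed in, with the robot touching nothing.
It also fails if it takes over 72 s, if anything falls off the work surface, if the arm or the gripper's body presses on something with over 40 N, if the wrist force passes 120 N, or if a joint passes its speed limit or range.

## Robot

A 6-joint arm with a two-finger parallel gripper is mounted at the origin on the work surface. World frame = base frame: x ahead of the robot, y to its left, z up, the work surface at z = 0. Lengths are in m, angles in rad, forces in N, time in s.
With the tool pointing down it reaches from about 0.35 to 0.85 m from the base axis. Payload 8.1 kg.
Tool frame: the origin (TCP) lies at the very end of the fingers, on their centre line; the grasp point (between the pads) lies robot.hold_point_z behind it (robot.hold_point_z is the distance from the TCP to the grasp point, in m); z points along the fingers, y is the direction in which the jaws open and shut (so a half turn about z gives the same grasp; the last joint's range is limited). The gripper opens to 93 mm and grips with 3 to 60 N. Pads are 15 mm wide; open, the fingers measure 128 mm over their backs; the gripper's body (75 mm by 188 mm) begins 65 mm behind the grasp point.
Start: joints at [-1.285, 0.13, 1.488, -0, 1.523, -0.085], TCP at [0.217, -0.559, 0.219] pointing down, gripper open.
Joint ranges: [-2.96, 2.96], [-0.89, 2.26], [0.02, 2.5], [-1.34, 4.48], [0, 2.73], [-2.66, 2.66]. Speed limits (rad/s): [2.39, 2.39, 2.79, 3.14, 3.14, 3.14].

## Interface

Orientations are given as a rotation vector (axis times angle).
In Python, from plant import robot, cams gives the robot as it stands. The module is installed in compiled form; this text tells all that it offers.
- The arm moves only by the tool step_arm, never from a script. Its argument "deltas" is a list of rows, each an object with "offset": the shift along the tool's x, y, z in cm, a list of three; "roll": the turn about the tool's z in rad. In form: [{"offset": [x, y, z], "roll": roll}, ...]. A call has 1 to 12 rows; each row shifts and turns the commanded pose from where the row before left it, along the tool's axes as they then stand; what a row does not reach is not made up. A row lasts 1/8 s, in which the tool goes at most 62.5 mm and 10.7 degrees, less where a joint would pass 70% of its speed; a pose out of reach is approached as far as the arm can. A call with a gripper value outside its range is refused whole. "fingers" is the finger opening in cm, from 0 to 9.3, set as the call begins (left out, the last holds). The fingers move at their own pace and stop on an object; "grip_force" is the grip in N (left out, the last holds). Time passes only in rows, so rows that do not move let the fingers close. It gives the time, the measured TCP pose, the force and the opening at its end, in the units of the state.
- robot.read_state(): the state, without advancing time (a new reading comes with each control period).
- cams.read_camera(name): name is "scene" or "top" or "wrist"; returns a dict with "pixels" (384x512x3 uint8, red, green, blue), "fx", "fy", "cx", "cy" (pixels), "extrinsics" (4x4, takes a point from world to camera coordinates). Camera axes: x right, y down, z forward; pixel columns grow to the right and rows downward; lengths in m; the calibration is good to about 2 mm. A picture is of the moment at which its call begins. There is no depth.
- robot.close_job(): hands the job in, once; it reports no verdict.
Trained networks look in a picture, given as the dict that the camera call returned (one of the last four; its "shot" number tells which), for a name from the list of things; names that differ only in an ending like _2 or _b are one class to them, and where a whole thing is asked for, a point or a joint stands for the part that bears it (a point fixed in the world has none). Each returns a list of dicts, best first, with "score" (0 to 1); they miss things now and then, are a little off and sometimes report something else, mostly with a low value. They report only what shows in the picture. A call takes as long as a camera call.
- cams.boxes_of(picture, thing): "xy" ([column, row] in pixels, amid what is visible of it).
- cams.silhouettes(picture, thing): "mask" (384x512 bool, what is visible of it) and "xy" ([column, row] in pixels, amid what is visible of it).
- cams.pinpoint(picture, thing): "xy" ([column, row] in pixels: a listed point, or the origin of a listed thing).
The state is a dict: "t": time; "q": joint angles; "dq": joint speeds; "joint_torque": joint torques, N m; "tool_pos": TCP position; "orientation": TCP orientation; "force": force on the tool from outside, world axes, zero at the start; "wrist_torque": the same for the moment, N m; "opening": finger opening in m.
Only numpy, scipy, OpenCV 4.12 (cv2) and the standard library are available. Lean on these libraries where they do the work, as an engineer would, in place of code of your own. Each camera call takes 0.05 s, during which the arm holds its last target. There are 200 camera calls.

## Working session

There is one attempt and no reset: what is moved stays moved. The work goes in short steps, Python scripts to look and compute and a tool call to move; the robot and the scene stay as the last step left them, time stands still between calls to the robot, and variables do not carry over. Pictures are saved under pics/ and viewed, about 8 in all and at most 12, crops included, and the job is handed in when it is done.

Besides the shell and the picture viewer there is one more tool, called after "Request:" as name([rows], argument=value, ...), one row to a line, values as JSON. step_arm: Moves the arm, as the interface text tells. Its arguments: {"type":"object","properties":{"deltas":{"type":"array"},"fingers":{"type":"number"},"grip_force":{"type":"number"}},"required":["deltas"]}

```bash
mkdir -p pics; ls; cat > h.py <<'E'
import numpy as np, cv2
from plant import robot, cams
def ray(p,xy):
    E=np.array(p["extrinsics"]);R,t=E[:3,:3],E[:3,3]
    d=R.T@np.array([(xy[0]-p["cx"])/p["fx"],(xy[1]-p["cy"])/p["fy"],1.]);return -R.T@t,d/np.linalg.norm(d)
def atz(p,xy,z):
    o,d=ray(p,xy);return o+d*(z-o[2])/d[2]
def proj(p,X):
    E=np.array(p["extrinsics"]);c=E[:3,:3]@np.array(X)+E[:3,3];return np.array([p["fx"]*c[0]/c[2]+p["cx"],p["fy"]*c[1]/c[2]+p["cy"]])
def tri(rs):
    A=0;b=0
    for o,d in rs:
        M=np.eye(3)-np.outer(d,d);A=A+M;b=b+M@o
    return np.linalg.solve(A,b)
def save(n,im,k=1):
    cv2.imwrite(f"pics/{n}.png",cv2.resize(im[:,:,::-1],None,fx=k,fy=k,interpolation=cv2.INTER_CUBIC))
E
python3 - <<'E'
from h import *
np.set_printoptions(precision=4,suppress=True)
s=robot.read_state();print(s["t"],s["tool_pos"],s["orientation"],s["force"],robot.hold_point_z)
P={n:cams.read_camera(n) for n in("scene","top")}
save("both",np.hstack([P["scene"]["pixels"],P["top"]["pixels"]]),0.78)
for th in["balance","pan","tray","spindle_top","w150_mid","w300_mid"]:
    r={}
    for n in P:
        r[n]=cams.pinpoint(P[n],th);print(th,n,[(np.round(d["xy"],1),round(d["score"],2)) for d in r[n][:2]])
    if r["scene"] and r["top"]: print("   ",tri([ray(P[n],r[n][0]["xy"]) for n in P]))
E
```

```text
pics
0.0 [ 0.2173 -0.5587  0.2176] [-3.086  -0.5788  0.0002] [-0.7143 -0.0809  0.0475] 0.0188
balance scene [(array([259. , 211.9]), 0.97)]
balance top [(array([250. , 193.5]), 0.89)]
    [ 0.5956  0.0083 -0.0138]
pan scene [(array([293.3, 216.9]), 0.65), (array([230. , 175.4]), 0.48)]
pan top [(array([292.2, 190.5]), 0.67), (array([378.4, 188.7]), 0.45)]
    [ 0.5557 -0.0257 -0.0304]
tray scene [(array([295.1, 215.6]), 0.7)]
tray top [(array([203.8, 189.2]), 0.71)]
    [0.5887 0.1713 0.1357]
spindle_top scene [(array([296.5, 202.1]), 0.47)]
spindle_top top [(array([201.5, 188.7]), 0.5)]
    [0.581  0.1675 0.208 ]
w150_mid scene [(array([357.7, 229.8]), 0.46)]
w150_mid top [(array([161.4, 238.9]), 0.49)]
    [0.4169 0.3396 0.0206]
w300_mid scene [(array([231.2, 128.7]), 0.53)]
w300_mid top [(array([161.2, 240. ]), 0.56), (array([342.8, 246.8]), 0.48)]
    [0.5535 0.1047 0.5658]
```

View pics/both.png

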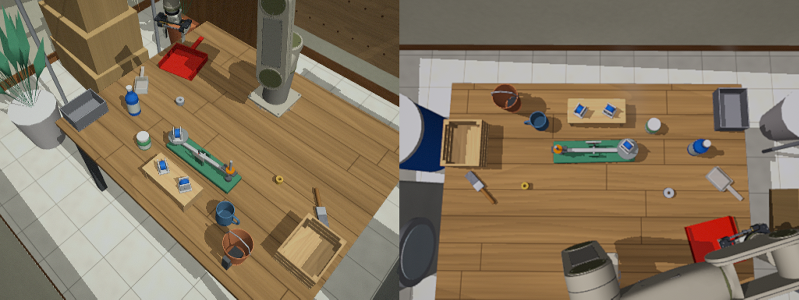

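The scene view shows the balance (housing on the far pan). The w150 ring is at top px (161,239) and scene px (358,230). The w300 ring is at top px (343,247) and scene px (231,129). Next I compute positions using the known heights.

```bash
python3 - <<'E'
from h import *
from scipy.spatial.transform import Rotation as Ro
np.set_printoptions(precision=4,suppress=True)
P={n:cams.read_camera(n) for n in("scene","top","wrist")}
for th,z in[("balance",0),("pan",.085),("tray",.12),("spindle_top",.19),("w150_mid",.014),("w300_mid",.014),("housing_a",.02),("beam",.08)]:
    for n in("scene","top"):
        print(th,n,[(np.round(d["xy"],1),round(d["score"],2),atz(P[n],d["xy"],z)[:2]) for d in (cams.boxes_of if th=="beam" else cams.pinpoint)(P[n],th)[:3]])
s=robot.read_state();print(Ro.from_rotvec(s["orientation"]).as_matrix())
E=np.array(P["wrist"]["extrinsics"]);T=np.eye(4);T[:3,:3]=Ro.from_rotvec(s["orientation"]).as_matrix();T[:3,3]=s["tool_pos"]
print("cam in tool",np.linalg.inv(T)@np.linalg.inv(E),P["wrist"]["fx"])
for n in P: print(n, -np.array(P[n]["extrinsics"])[:3,:3].T@np.array(P[n]["extrinsics"])[:3,3],P[n]["fx"])
c=P["top"]["pixels"][150:260,140:400];save("topcrop",c,3)
E
```

```text
balance scene [(array([226.2, 178.3]), 0.52, array([ 0.5767, -0.1895]))]
balance top [(array([250. , 195.2]), 0.86, array([0.5879, 0.0069]))]
pan scene [(array([227.2, 173.9]), 0.54, array([ 0.5989, -0.1535]))]
pan top [(array([293.3, 189.1]), 0.63, array([ 0.6004, -0.1533])), (array([377.9, 193.4]), 0.32, array([ 0.5864, -0.4627]))]
tray scene [(array([291.3, 217.3]), 0.47, array([0.5933, 0.1632]))]
tray top [(array([205. , 188.5]), 0.5, array([0.5954, 0.1668]))]
spindle_top scene [(array([294. , 203.1]), 0.65, array([0.5796, 0.158 ]))]
spindle_top top [(array([199.7, 188.3]), 0.45, array([0.5856, 0.1755]))]
w150_mid scene [(array([356.8, 228.1]), 0.42, array([0.4104, 0.3307]))]
w150_mid top [(array([161.9, 241. ]), 0.53, array([0.4084, 0.3399]))]
w300_mid scene [(array([231.7, 130.6]), 0.64, array([ 0.3903, -0.3464]))]
w300_mid top [(array([342.2, 248.9]), 0.58, array([ 0.384 , -0.3429]))]
housing_a scene [(array([234.7, 241.1]), 0.84, array([0.76  , 0.0454])), (array([211. , 214.1]), 0.79, array([ 0.741 , -0.1003])), (array([227.6, 177.1]), 0.48, array([ 0.578 , -0.1783]))]
housing_a top [(array([270.3, 142.5]), 0.81, array([ 0.794 , -0.0712])), (array([288.7, 189.3]), 0.8, array([ 0.6091, -0.1421])), (array([229.9, 141.6]), 0.59, array([0.7968, 0.0872]))]
beam scene []
beam top [(array([249.3, 193.1]), 0.64, array([0.5852, 0.0083]))]
[[ 0.932   0.3623  0.    ]
 [ 0.3623 -0.932  -0.0001]
 [-0.      0.     -1.    ]]
cam in tool [[-0.     -0.9687 -0.2484  0.0687]
 [ 1.      0.0002 -0.0008  0.001 ]
 [ 0.0008 -0.2484  0.9687 -0.1672]
 [ 0.      0.      0.      1.    ]] 308.2921093523703
scene [1.2574 0.6434 1.4709] 452.3811563519057
top [ 0.3949 -0.0156  1.475 ] 381.99747473416085
wrist [ 0.2818 -0.5352  0.3858] 308.2921093523703
```

View pics/topcrop.png

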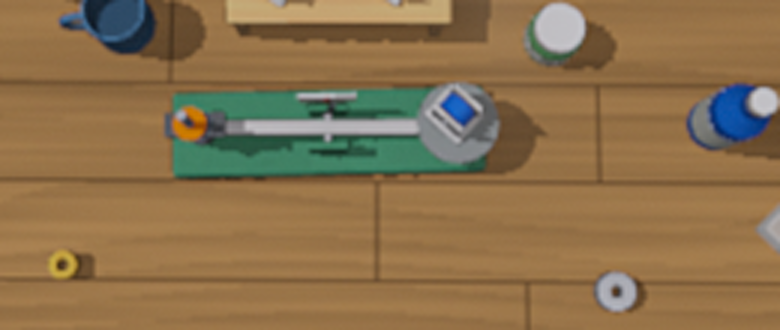

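The crop shows the base lying almost along y (yaw about 1° or less), the orange collar on the tray at crop (189,122), the brass ring at (62,264) and the steel ring at (617,291). I'll turn the tool so that tool x = +y and tool y = +x, then look at the tray with the wrist camera.

Request:
step_arm([
  {"offset":[0,0,-0.7],"roll":-0.15},
  {"offset":[0,0,-0.7],"roll":-0.15},
  {"offset":[0,0,-0.7],"roll":-0.15},
  {"offset":[0,0,-0.7],"roll":-0.15},
  {"offset":[0,0,-0.7],"roll":-0.15},
  {"offset":[0,0,-0.7],"roll":-0.15},
  {"offset":[0,0,-0.7],"roll":-0.15},
  {"offset":[0,0,-0.3],"roll":-0.15},
  {"offset":[4.5,2.35,0],"roll":0},
  {"offset":[4.5,2.35,0],"roll":0},
  {"offset":[4.5,2.35,0],"roll":0},
  {"offset":[4.5,2.35,0],"roll":0},
], fingers=9.3)

```text
t: 3.15
tool_pos: [0.312, -0.3778, 0.2707]
orientation: [2.221, 2.221, 0.0]
force: [1.4, 0.2, 0.6]
opening: 0.0931
```

Request:
step_arm([
  {"offset":[4.5,2.35,0],"roll":0},
  {"offset":[4.5,2.35,0],"roll":0},
  {"offset":[4.5,2.35,0],"roll":0},
  {"offset":[4.5,2.35,0],"roll":0},
  {"offset":[4.5,2.35,0],"roll":0},
  {"offset":[4.5,2.35,0],"roll":0},
  {"offset":[4.5,2.35,0],"roll":0},
  {"offset":[4.5,2.35,0],"roll":0},
  {"offset":[4.5,2.35,0],"roll":0},
  {"offset":[4.5,2.35,0],"roll":0},
  {"offset":[4.5,2.35,0],"roll":0},
  {"offset":[4.5,2.35,0],"roll":0},
])

```text
t: 4.65
tool_pos: [0.5941, 0.1624, 0.2707]
orientation: [2.221, 2.221, 0.0]
force: [-0.7, -0.5, -0.3]
opening: 0.0929
```

Request:
step_arm([
  {"offset":[0,0,0],"roll":0},
  {"offset":[0,0,0],"roll":0},
])

```text
t: 4.9
tool_pos: [0.5933, 0.1606, 0.2704]
orientation: [-2.221, -2.222, 0.001]
force: [0.4, -0.7, -0.1]
opening: 0.093
```

```bash
python3 - <<'E'
from h import *
from scipy.spatial.transform import Rotation as Ro
np.set_printoptions(precision=4,suppress=True)
s=robot.read_state();print(s["t"],s["tool_pos"],Ro.from_rotvec(s["orientation"]).as_matrix()[:,0],s["force"])
p=cams.read_camera("wrist");save("w1",p["pixels"],1.5)
for th,z in[("tray",.135),("spindle_top",.205),("tray",.12),("spindle_top",.19)]:
    print(th,z,[(np.round(d["xy"],1),round(d["score"],2),atz(p,d["xy"],z)[:2]) for d in cams.pinpoint(p,th)])
E
```

```text
4.9 [0.5933 0.1606 0.2704] [-0.0006  1.     -0.0005] [ 0.3667 -0.6936 -0.101 ]
tray 0.135 [(array([254.1, 172.4]), 0.92, array([0.5892, 0.17  ]))]
spindle_top 0.205 [(array([248.3, 189. ]), 0.66, array([0.5857, 0.1704]))]
tray 0.12 [(array([254.1, 172.4]), 0.92, array([0.5889, 0.1671]))]
spindle_top 0.19 [(array([248.3, 189. ]), 0.66, array([0.5852, 0.1666]))]
```

View pics/w1.png

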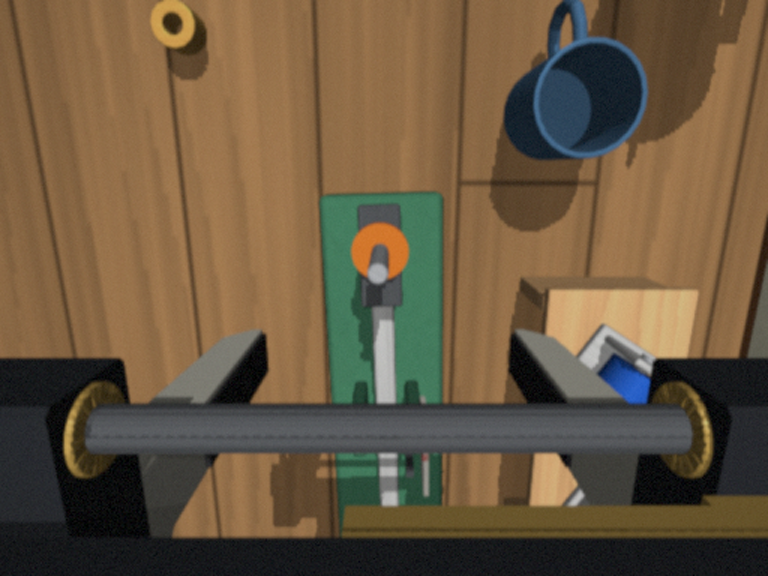

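The wrist view shows the orange collar centred at px (253,167) and the blunt spindle end at (251,182). I'll go closer for a second viewpoint.

Request:
step_arm([
  {"offset":[1,-0.2,1.5],"roll":0},
  {"offset":[1,-0.2,1.5],"roll":0},
  {"offset":[1,-0.2,1],"roll":0},
  {"offset":[0,0,0.3],"roll":0},
  {"offset":[0,0,0],"roll":0},
  {"offset":[0,0,0],"roll":0},
])

```text
t: 5.9
tool_pos: [0.5878, 0.1906, 0.2283]
orientation: [2.221, 2.221, 0.001]
force: [-0.1, -0.3, 0.1]
opening: 0.0931
```

```bash
python3 - <<'E'
from h import *
np.set_printoptions(precision=4,suppress=True)
s=robot.read_state();print(s["t"],s["tool_pos"],s["force"])
p=cams.read_camera("wrist");print(p["extrinsics"])
im=p["pixels"];hsv=cv2.cvtColor(im,cv2.COLOR_RGB2HSV)
m=((hsv[...,0]<20)&(hsv[...,1]>200)&(hsv[...,2]>150)).astype(np.uint8)
n,l,st,c=cv2.connectedComponentsWithStats(m);k=1+np.argmax(st[1:,4]);print(st[k],c[k])
cn=max(cv2.findContours((l==k).astype(np.uint8),0,2)[0],key=cv2.contourArea);h=cv2.convexHull(cn);e=cv2.fitEllipse(h);print("collar ellipse",e)
for th in("tray","spindle_top"):print(th,[(d["xy"],d["score"]) for d in cams.pinpoint(p,th)])
x,y=map(int,e[0]);save("w2",im[max(0,y-70):y+70,x-70:x+70],4);print("crop origin",x-70,max(0,y-70))
E
```

```text
5.9 [0.5878 0.1906 0.2283] [-0.074  -0.3306  0.1106]
[[ 1.     -0.0003  0.0002 -0.5884]
 [-0.0003 -0.9689  0.2473  0.1526]
 [ 0.0002 -0.2473 -0.9689  0.447 ]
 [ 0.      0.      0.      1.    ]]
[239 187  39  37 702] [258.4387 203.208 ]
collar ellipse ((257.8275451660156, 206.3216094970703), (39.255149841308594, 39.63628005981445), 64.3985824584961)
tray [([258.8, 207.9], 0.78)]
spindle_top [([257.0, 244.3], 0.76)]
crop origin 187 136
```

View pics/w2.png

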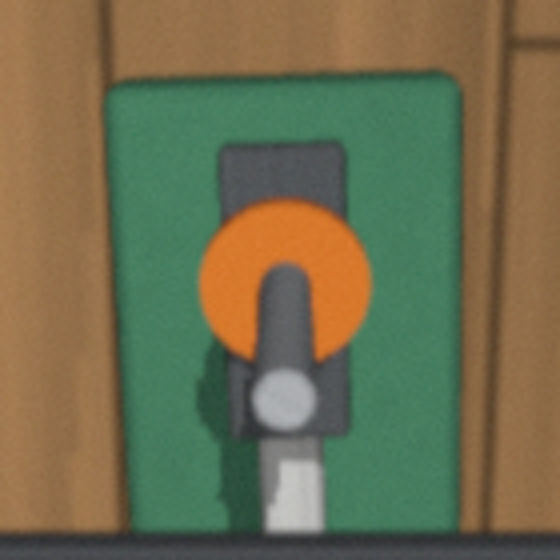

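```bash
python3 - <<'E'
from h import *
np.set_printoptions(precision=4,suppress=True)
p2=cams.read_camera("wrist")
import copy
p1=copy.deepcopy(p2);E=np.array(p2["extrinsics"]);C2=-E[:3,:3].T@E[:3,3]
C1=C2+np.array([.5933,.1606,.2704])-np.array([.5878,.1906,.2283]);E1=E.copy();E1[:3,3]=-E[:3,:3]@C1;p1["extrinsics"]=E1
print("C2",C2)
print("sp top",tri([ray(p1,(251.3,182)),ray(p2,(258.1,235.75))]))
print("collar",tri([ray(p1,(253.3,167.2)),ray(p2,(258.4,206.5))]))
for z in(.125,.13,.135,.14):
  print(z,"collar",atz(p2,(258.4,206.5),z)[:2],"sp base",atz(p2,(258.75,208),z)[:2],"top",atz(p2,(258.1,235.75),z+.07)[:2])
E
```

```text
C2 [0.5883 0.2582 0.3954]
sp top [0.5879 0.1725 0.1894]
collar [0.5883 0.1724 0.1184]
0.125 collar [0.5882 0.1744] sp base [0.5885 0.173 ] top [0.588  0.1748]
0.13 collar [0.5882 0.176 ] sp base [0.5885 0.1745] top [0.588  0.1769]
0.135 collar [0.5882 0.1775] sp base [0.5885 0.1761] top [0.588  0.1789]
0.14 collar [0.5882 0.1791] sp base [0.5885 0.1777] top [0.588 0.181]
```

The spindle is near (0.588, 0.172), with the collar top at about z = 0.119 and the spindle end at 0.189. That is the tray at its upper stop, so the housing side is heavier. Next is the steel ring.

Request:
step_arm([
  {"offset":[-4.45,-1.7,0],"roll":0},
  {"offset":[-4.45,-1.7,0],"roll":0},
  {"offset":[-4.45,-1.7,0],"roll":0},
  {"offset":[-4.45,-1.7,0],"roll":0},
  {"offset":[-4.45,-1.7,0],"roll":0},
  {"offset":[-4.45,-1.7,0],"roll":0},
  {"offset":[-4.45,-1.7,0],"roll":0},
  {"offset":[-4.45,-1.7,0],"roll":0},
  {"offset":[-4.45,-1.7,0],"roll":0},
  {"offset":[-4.45,-1.7,0],"roll":0},
  {"offset":[-4.45,-1.7,0],"roll":0},
  {"offset":[-4.45,-1.7,0],"roll":0},
])

```text
t: 7.6
tool_pos: [0.3827, -0.3449, 0.2281]
orientation: [2.221, 2.22, 0.0]
force: [-0.7, -0.8, 1.0]
opening: 0.093
```

Request:
step_arm([
  {"offset":[0,0,3],"roll":0},
  {"offset":[0,0,3],"roll":0},
  {"offset":[0,0,3],"roll":0},
  {"offset":[0,0,2],"roll":0},
  {"offset":[0,0,0],"roll":0},
  {"offset":[0,0,0],"roll":0},
])

```text
t: 8.35
tool_pos: [0.3838, -0.3437, 0.1188]
orientation: [2.221, 2.22, -0.0]
force: [0.3, 0.0, 0.6]
opening: 0.093
```

```bash
cat >> h.py <<'E'
def bore(p,c,r=40,name=None,thr=None):
    "crop around c, save for viewing"
    x,y=map(int,c);save(name,p["pixels"][max(0,y-r):y+r,max(0,x-r):x+r],6);print("origin",max(0,x-r),max(0,y-r))
E
python3 - <<'E'
from h import *
np.set_printoptions(precision=4,suppress=True)
s=robot.read_state();print(s["t"],s["tool_pos"],s["force"])
p=cams.read_camera("wrist")
for d in cams.pinpoint(p,"w300_mid"):print("pin",d["xy"],d["score"],atz(p,d["xy"],.014))
for d in cams.silhouettes(p,"w300_mid")[:2]:
    m=d["mask"].astype(np.uint8);cn=max(cv2.findContours(m,0,2)[0],key=cv2.contourArea);print("sil",d["score"],d["xy"],cv2.boundingRect(cn),cv2.fitEllipse(cn),atz(p,d["xy"],.02))
d=cams.boxes_of(p,"w300_mid");c=d[0]["xy"] if d else (256,192)
bore(p,c,50,"w3")
E
```

```text
8.35 [ 0.3838 -0.3437  0.1188] [0.3151 0.011  0.5661]
pin [267.1, 197.0] 0.68 [ 0.3922 -0.3515  0.014 ]
sil 0.68 [270.1, 204.9] (241, 172, 55, 57) ((267.5694274902344, 200.24732971191406), (53.35145950317383, 57.0772705078125), 177.2795867919922) [ 0.3948 -0.3572  0.02  ]
sil 0.19 [478.6, 6.9] (454, 0, 58, 7) ((483.53515625, 2.3003783226013184), (8.0663423538208, 66.43576049804688), 89.56876373291016) [ 0.5544 -0.1975  0.02  ]
origin 217 150
```

View pics/w3.png

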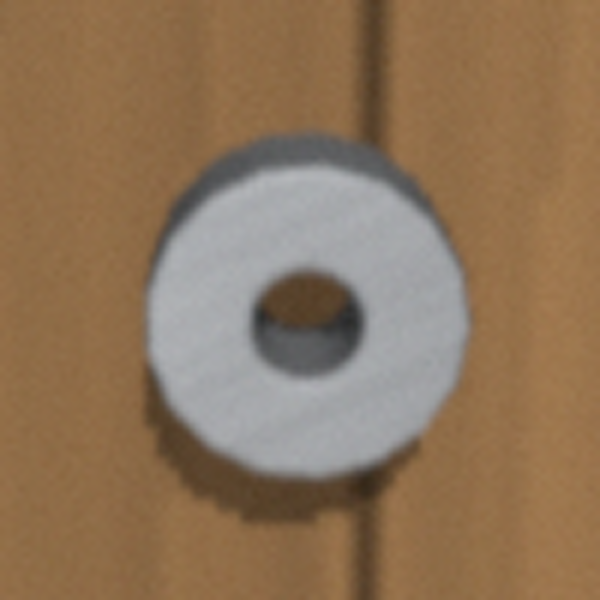

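```bash
python3 - <<'E'
from h import *
p=cams.read_camera("wrist");s=robot.read_state()
X=atz(p,(268.2,203.7),.028);print(X,(X-s["tool_pos"])*100,s["tool_pos"],p["cx"],p["cy"])
E
```

```text
[ 0.39301785 -0.3537828   0.028     ] [ 0.91313785 -1.00995879 -9.06388883] [ 0.38388648 -0.34368321  0.11863889] 258.51282631496366 190.92035397772258
```

Request:
step_arm([
  {"offset":[-0.5,0.45,2],"roll":0},
  {"offset":[-0.5,0.45,2],"roll":0},
  {"offset":[0,0,2],"roll":0},
  {"offset":[0,0,2],"roll":0},
  {"offset":[0,0,1.5],"roll":0},
  {"offset":[0,0,1],"roll":0},
  {"offset":[0,0,0.7],"roll":0},
  {"offset":[0,0,0],"roll":0},
  {"offset":[0,0,0],"roll":0},
])

```text
t: 9.72
tool_pos: [0.3928, -0.3536, 0.0062]
orientation: [2.221, 2.221, -0.0]
force: [0.2, -0.8, 0.3]
opening: 0.093
```

Request:
step_arm([
  {"offset":[0,0,0],"roll":0},
  {"offset":[0,0,0],"roll":0},
  {"offset":[0,0,0],"roll":0},
  {"offset":[0,0,0],"roll":0},
  {"offset":[0,0,0],"roll":0},
  {"offset":[0,0,0],"roll":0},
], fingers=4, grip_force=20)

```text
t: 10.48
tool_pos: [0.3924, -0.3532, 0.0056]
orientation: [-2.221, -2.221, 0.0]
force: [-0.0, 0.6, 0.3]
opening: 0.0478
```

Request:
step_arm([
  {"offset":[0,0,0],"roll":0},
  {"offset":[0,0,-1],"roll":0},
  {"offset":[0,0,-2],"roll":0},
  {"offset":[0,0,-2],"roll":0},
  {"offset":[0,0,-1],"roll":0},
  {"offset":[0,0,0],"roll":0},
  {"offset":[0,0,0],"roll":0},
])

```text
t: 11.35
tool_pos: [0.392, -0.3527, 0.0648]
orientation: [-2.221, -2.22, -0.0]
force: [0.5, 0.1, -3.1]
opening: 0.0475
```

```bash
python3 - <<'E'
from h import *
np.set_printoptions(precision=4,suppress=True)
s=robot.read_state();print(s["t"],s["tool_pos"],s["force"],s["opening"])
p=cams.read_camera("wrist")
for d in cams.silhouettes(p,"w300_mid")[:2]:
    print("sil",d["score"],d["xy"],cv2.boundingRect(d["mask"].astype(np.uint8)))
c=proj(p,np.array(s["tool_pos"])+[0,0,.022]);print(c)
x,y=map(int,c);save("w4",p["pixels"][y-110:min(384,y+60),x-110:x+110],3.5);print("origin",x-110,y-110)
E
```

```text
11.35 [ 0.392  -0.3527  0.0648] [ 0.4555  0.0988 -3.1442] 0.04750443528694337
sil 0.64 [257.8, 234.2] (212, 193, 93, 76)
[257.4559 248.7711]
origin 147 138
```

View pics/w4.png

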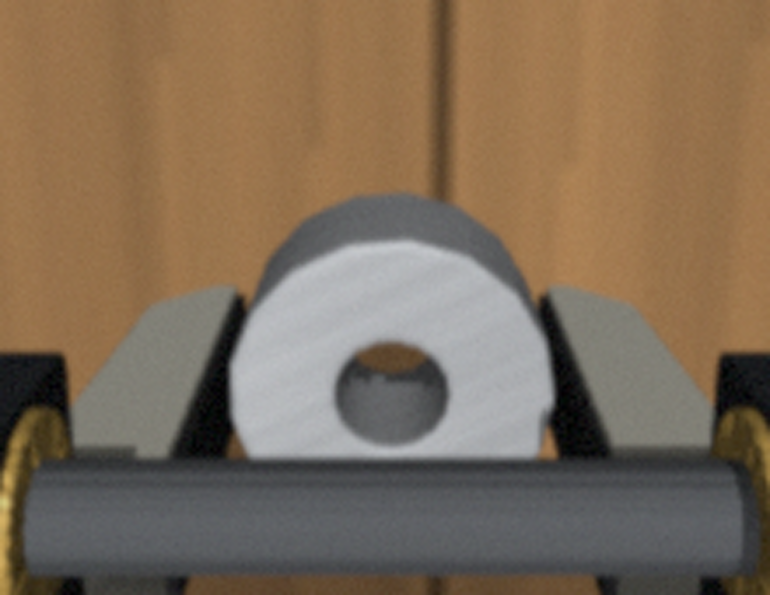

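The ring is well held. Its bore centre at px (258.7,250.9) is about (+0.6, −1.0) mm from the TCP axis in world x, y. I'll carry it over the spindle, with the underside about 20 mm above its end.

Request:
step_arm([
  {"offset":[0,0,-4],"roll":0},
  {"offset":[0,0,-4],"roll":0},
  {"offset":[0,0,-4],"roll":0},
  {"offset":[0,0,-3],"roll":0},
  {"offset":[4.38,1.63,0],"roll":0},
  {"offset":[4.38,1.63,0],"roll":0},
  {"offset":[4.38,1.63,0],"roll":0},
  {"offset":[4.38,1.63,0],"roll":0},
  {"offset":[4.38,1.63,0],"roll":0},
  {"offset":[4.38,1.63,0],"roll":0},
  {"offset":[4.38,1.63,0],"roll":0},
  {"offset":[4.38,1.63,0],"roll":0},
])

```text
t: 12.95
tool_pos: [0.5229, -0.0013, 0.2149]
orientation: [-2.221, -2.221, 0.001]
force: [0.4, -0.3, -3.4]
opening: 0.0475
```

Request:
step_arm([
  {"offset":[4.38,1.63,0],"roll":0},
  {"offset":[4.38,1.63,0],"roll":0},
  {"offset":[4.38,1.63,0],"roll":0},
  {"offset":[4.38,1.63,0],"roll":0},
  {"offset":[0,0,0],"roll":0},
  {"offset":[0,0,0],"roll":0},
  {"offset":[0,0,0],"roll":0},
])

```text
t: 13.82
tool_pos: [0.5878, 0.1713, 0.2154]
orientation: [-2.223, -2.22, 0.001]
force: [0.1, -0.4, -3.6]
opening: 0.0474
```

Request:
step_arm([
  {"offset":[0.2,0,0.5],"roll":0},
  {"offset":[0,0,0.5],"roll":0},
  {"offset":[0,0,0.5],"roll":0},
  {"offset":[0,0,0.2],"roll":0},
  {"offset":[0,0,0],"roll":0},
])

```text
t: 14.45
tool_pos: [0.5879, 0.1743, 0.1983]
orientation: [-2.221, -2.221, 0.001]
force: [-0.2, -0.1, -2.7]
opening: 0.0477
```

Request:
step_arm([
  {"offset":[0,0,0.2],"roll":0},
  {"offset":[0,0,0.2],"roll":0},
  {"offset":[0,0,0.2],"roll":0},
  {"offset":[0,0,0],"roll":0},
  {"offset":[0,0,0],"roll":0},
])

```text
t: 15.08
tool_pos: [0.5881, 0.1744, 0.1926]
orientation: [-2.222, -2.221, -0.0]
force: [-0.4, -0.1, -3.0]
opening: 0.0476
```

Request:
step_arm([
  {"offset":[-0.1,0,0.2],"roll":0},
  {"offset":[0,0,0.2],"roll":0},
  {"offset":[0,0,0.2],"roll":0},
  {"offset":[0,0,0],"roll":0},
  {"offset":[0,0,0],"roll":0},
])

```text
t: 15.7
tool_pos: [0.588, 0.1734, 0.1866]
orientation: [2.221, 2.221, -0.0]
force: [0.5, 0.8, -1.7]
opening: 0.0474
```

```bash
python3 - <<'E'
from h import *
np.set_printoptions(precision=4,suppress=True)
s=robot.read_state();print(s["t"],s["tool_pos"],s["force"],s["opening"])
p=cams.read_camera("wrist")
c=proj(p,np.array(s["tool_pos"])+[0,0,.022])
x,y=map(int,c);save("w5",p["pixels"][y-110:min(384,y+60),x-110:x+110],3.5);print("origin",x-110,y-110)
E
```

```text
15.7 [0.588  0.1734 0.1866] [ 0.4573  0.7606 -1.665 ] 0.04740527558692185
origin 147 138
```

View pics/w5.png

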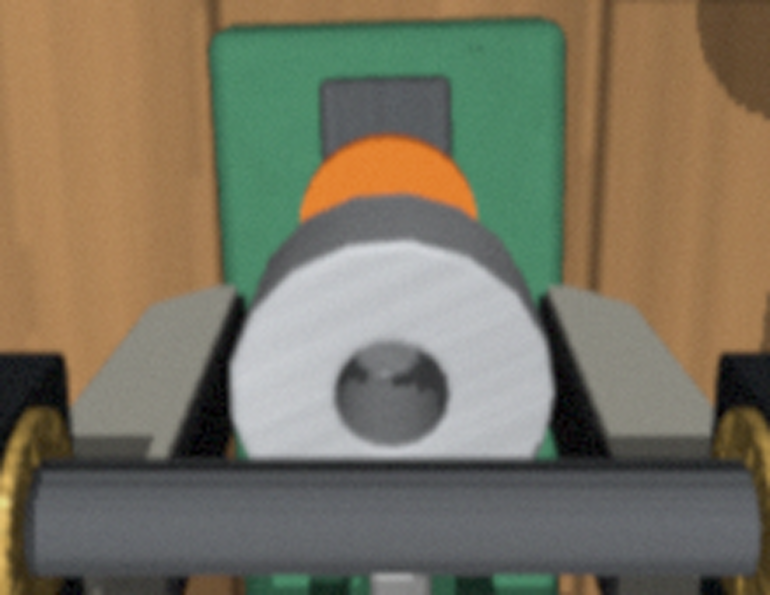

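```bash
python3 - <<'E'
from h import *
np.set_printoptions(precision=1,suppress=True)
p=cams.read_camera("wrist");s=robot.read_state();T=np.array(s["tool_pos"]);B=T+[.0006,-.0011,0];print(s["force"])
for nm,r,z in[("bore top",8,T[2]+.022),("bore bot",8,T[2]-.0056),("sp .189",6,.189),("sp 0.181",6,.181),("sp.189 chamf",5,.189)]:
    q=np.array([proj(p,[B[0]+r/1e3*np.cos(a),B[1]+r/1e3*np.sin(a),z]) for a in np.arange(0,6.28,np.pi/2)])
    print(nm,((q-[147,138])*3.5).tolist())
E
python3 -c "
import cv2;i=cv2.imread('pics/w5.png');cv2.imwrite('pics/w5z.png',cv2.resize(i[320:470,310:470],None,fx=5,fy=5,interpolation=cv2.INTER_CUBIC))"
```

```text
[ 0.5  0.5 -2.5]
bore top [[445.7329740214471, 395.07737103754727], [390.9786466723849, 344.0003986167565], [336.2153834978459, 395.05032521050634], [390.9662743279986, 444.86107202195865]]
bore bot [[437.79819356744736, 324.68223921545615], [390.9855357024429, 280.33188486096685], [344.1646447554112, 324.66306358598126], [390.9747924283231, 368.0716728700861]]
sp .189 [[427.60282277337313, 342.54025328898473], [390.9823674088174, 308.07839652631264], [354.35507749688793, 342.5244690417234], [390.97399643589466, 376.41255634829645]]
sp 0.181 [[426.06629177278415, 324.3587724007758], [390.98419970967626, 291.20924548534435], [355.89546606280817, 324.3444152996848], [390.9761483283164, 356.96501520695136]]
sp.189 chamf [[421.498598525867, 342.5389378821486], [390.9816590137768, 313.8611866962997], [360.4588108044369, 342.52578434276614], [390.9746833532895, 370.8050931013367]]
```

View pics/w5z.png

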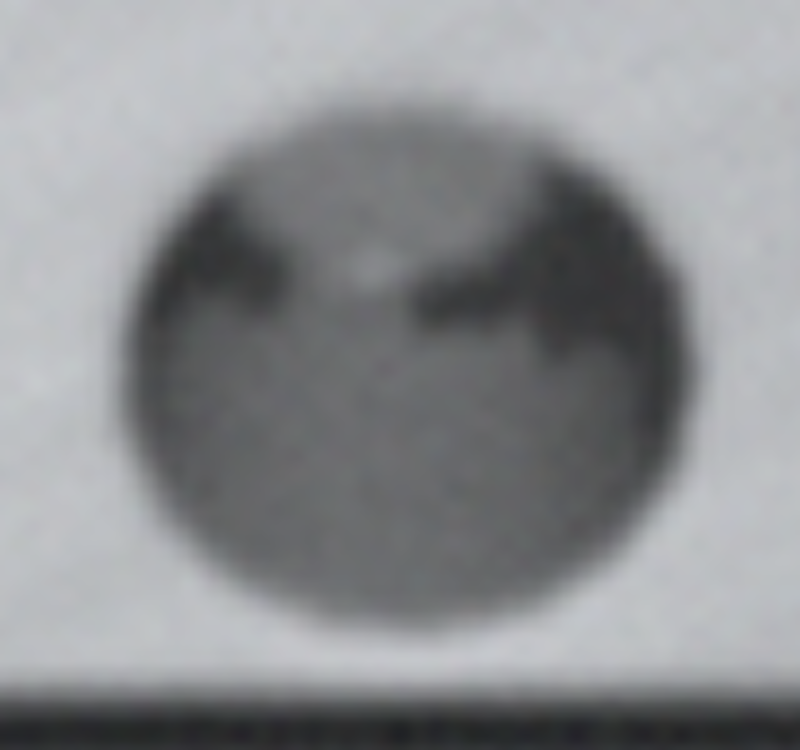

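The zoom shows the spindle end inside the bore, at zoom (365,265). It is centred along y and about 0.7 mm off in x. I'll trim x and thread the ring down.

Request:
step_arm([
  {"offset":[0,-0.07,0.2],"roll":0},
  {"offset":[0,0,0.4],"roll":0},
  {"offset":[0,0,0.4],"roll":0},
  {"offset":[0,0,0.5],"roll":0},
  {"offset":[0,0,0.5],"roll":0},
])

```text
t: 16.42
tool_pos: [0.5872, 0.1733, 0.1661]
orientation: [-2.221, -2.221, 0.0]
force: [-0.6, 0.2, -2.8]
opening: 0.0476
```

Request:
step_arm([
  {"offset":[0,0,0.6],"roll":0},
  {"offset":[0,0,0.6],"roll":0},
  {"offset":[0,0,0.6],"roll":0},
  {"offset":[0,0,0.6],"roll":0},
  {"offset":[0,0,0.6],"roll":0},
  {"offset":[0,0,0.5],"roll":0},
  {"offset":[0,0,0.3],"roll":0},
  {"offset":[0,0,0],"roll":0},
])

```text
t: 17.42
tool_pos: [0.5872, 0.1733, 0.1283]
orientation: [-2.221, -2.221, 0.001]
force: [-0.3, 0.7, -3.4]
opening: 0.0476
```

Request:
step_arm([
  {"offset":[0,0,0.2],"roll":0},
  {"offset":[0,0,0.2],"roll":0},
  {"offset":[0,0,0],"roll":0},
])

```text
t: 17.8
tool_pos: [0.5875, 0.1734, 0.1249]
orientation: [2.221, 2.221, 0.001]
force: [0.1, -0.4, -3.2]
opening: 0.0477
```

Request:
step_arm([
  {"offset":[0,0,0.2],"roll":0},
  {"offset":[0,0,0.2],"roll":0},
  {"offset":[0,0,0],"roll":0},
  {"offset":[0,0,0],"roll":0},
])

```text
t: 18.3
tool_pos: [0.5875, 0.1734, 0.1209]
orientation: [2.221, 2.221, 0.001]
force: [-0.1, -0.4, 0.4]
opening: 0.0477
```

The force went from −3.2 to +0.4 N on meeting the collar, a push of about 3.6 N. That points to 450 g, where 300 g would give about 1.8 N. I'll ease up a little, release, and check the beam.

Request:
step_arm([
  {"offset":[0,0,-0.2],"roll":0},
  {"offset":[0,0,0],"roll":0},
  {"offset":[0,0,0],"roll":0},
])

```text
t: 18.68
tool_pos: [0.5875, 0.1734, 0.1228]
orientation: [2.221, 2.221, 0.001]
force: [0.4, 0.6, 1.2]
opening: 0.0477
```

Request:
step_arm([
  {"offset":[0,0,0],"roll":0},
  {"offset":[0,0,0],"roll":0},
  {"offset":[0,0,0],"roll":0},
  {"offset":[0,0,0],"roll":0},
  {"offset":[0,0,-1],"roll":0},
  {"offset":[0,0,-3],"roll":0},
  {"offset":[0,0,-4],"roll":0},
  {"offset":[0,0,-3],"roll":0},
  {"offset":[0,0,0],"roll":0},
  {"offset":[0,0,0],"roll":0},
], fingers=7)

```text
t: 19.92
tool_pos: [0.5871, 0.1733, 0.232]
orientation: [-2.221, -2.221, 0.001]
force: [0.3, 0.1, -0.9]
opening: 0.07
```

```bash
python3 - <<'E'
from h import *
np.set_printoptions(precision=4,suppress=True)
s=robot.read_state();print(s["t"],s["tool_pos"],s["force"],s["opening"])
p=cams.read_camera("wrist");q=cams.read_camera("scene")
a=cv2.resize(p["pixels"],(512,384))[60:300,130:380];b=cv2.resize(q["pixels"][140:240,200:310],(264,240),interpolation=cv2.INTER_CUBIC)
save("w6",np.hstack([a,b]),1.55)
for d in cams.silhouettes(p,"w300_mid")[:1]:print(d["score"],d["xy"],cv2.boundingRect(d["mask"].astype(np.uint8)))
E
```

```text
19.925 [0.5871 0.1733 0.232 ] [ 0.2514  0.115  -0.8517] 0.06999837506392034
0.93 [261.0, 186.1] (232, 162, 56, 60)
```

View pics/w6.png

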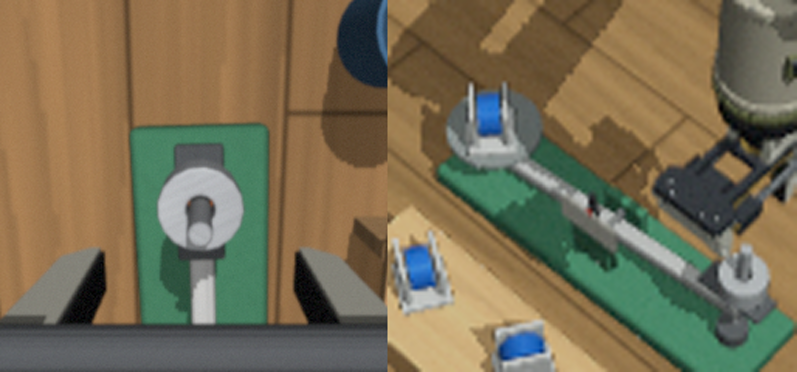

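```bash
cat >> h.py <<'E'
def beamcheck():
    p=cams.read_camera("wrist");s=robot.read_state();T=np.array(s["tool_pos"])
    # pixel rows expected of spindle tip for level/up/down
    return p,T,{k:proj(p,[.588,.1723,z]).round(1) for k,z in[("up",.189),("level",.170),("down",.151)]}
E
python3 - <<'E'
from h import *
p,T,r=beamcheck();print(T,r,"seen ~ (259,211.6)")
for k,z in[("up",.147),("level",.128),("down",.109)]: # ring top rim radius 24
    c=proj(p,[.588,.172,z]);a=proj(p,[.612,.172,z]);print(k,"ring centre",c.round(1),"width",round(2*(a-c)[0],1))
E
```

```text
[0.58654637 0.17323266 0.23096241] {'up': array([260.2, 211.5]), 'level': array([260.1, 203.8]), 'down': array([260.1, 197.2])} seen ~ (259,211.6)
up ring centre [260.1 196.3] width 56.9
level ring centre [260.1 190.7] width 53.1
down ring centre [260.  185.8] width 49.8
```

The beam is still at its upper stop: the tip is at row 211.6, against 211.5 expected when up and 203.8 when level. The housing is therefore the 450 g one, and I'll fetch the brass ring too.

Request:
step_arm([
  {"offset":[3.24,-3.56,0],"roll":0},
  {"offset":[3.24,-3.56,0],"roll":0},
  {"offset":[3.24,-3.56,0],"roll":0},
  {"offset":[3.24,-3.56,0],"roll":0},
  {"offset":[3.24,-3.56,0],"roll":0},
  {"offset":[0,0,3],"roll":0},
  {"offset":[0,0,3],"roll":0},
  {"offset":[0,0,3],"roll":0},
  {"offset":[0,0,2],"roll":0},
  {"offset":[0,0,0],"roll":0},
  {"offset":[0,0,0],"roll":0},
], fingers=9.3)

```text
t: 21.5
tool_pos: [0.4096, 0.3355, 0.1233]
orientation: [2.221, 2.221, 0.001]
force: [-0.1, 0.3, -0.4]
opening: 0.093
```

```bash
python3 - <<'E'
from h import *
np.set_printoptions(precision=4,suppress=True)
s=robot.read_state();T=np.array(s["tool_pos"]);print(s["t"],T,s["force"])
p=cams.read_camera("wrist")
for d in cams.pinpoint(p,"w150_mid"):print("pin",d["xy"],d["score"],(atz(p,d["xy"],.014)-T)*100)
for d in cams.silhouettes(p,"w150_mid")[:1]:
    print("sil",d["score"],d["xy"],cv2.boundingRect(d["mask"].astype(np.uint8)),(atz(p,d["xy"],.022)-T)*100)
hsv=cv2.cvtColor(p["pixels"],cv2.COLOR_RGB2HSV)
m=((abs(hsv[...,0].astype(int)-22)<8)&(hsv[...,1]>120)&(hsv[...,2]>170)).astype(np.uint8)
m[235:]=0
n,l,st,c=cv2.connectedComponentsWithStats(m);k=1+np.argmax(st[1:,4]);print(st[k],c[k],(atz(p,st[k][:2]+(st[k][2:4]-1)/2,.028)-T)*100)
bore(p,c[k],50,"w7")
E
```

```text
21.5 [0.4096 0.3355 0.1233] [-0.061   0.341  -0.4017]
pin [271.0, 181.5] 0.57 [  1.1904   0.5958 -10.9287]
sil 0.67 [270.5, 186.0] (252, 161, 40, 45) [  1.117    0.3616 -10.1287]
[253 167  39  38 854] [271.6885 185.8056] [ 1.224   0.5494 -9.5287]
origin 221 135
```

View pics/w7.png

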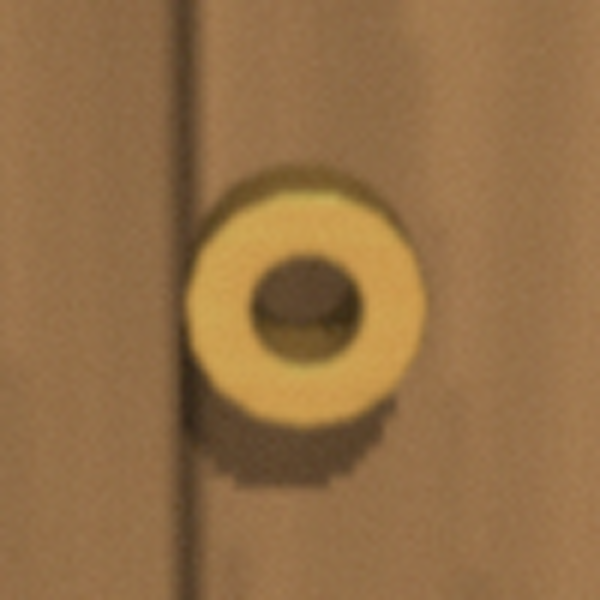

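Request:
step_arm([
  {"offset":[0.23,0.6,2],"roll":0},
  {"offset":[0.22,0.6,2],"roll":0},
  {"offset":[0,0,2],"roll":0},
  {"offset":[0,0,2],"roll":0},
  {"offset":[0,0,1.5],"roll":0},
  {"offset":[0,0,1],"roll":0},
  {"offset":[0,0,0.7],"roll":0},
  {"offset":[0,0,0.2],"roll":0},
  {"offset":[0,0,0],"roll":0},
  {"offset":[0,0,0],"roll":0},
])

```text
t: 22.9
tool_pos: [0.4217, 0.3401, 0.0092]
orientation: [2.221, 2.221, 0.001]
force: [-0.1, -0.5, 0.4]
opening: 0.0931
```

Request:
step_arm([
  {"offset":[0,0,0],"roll":0},
  {"offset":[0,0,0],"roll":0},
  {"offset":[0,0,0],"roll":0},
  {"offset":[0,0,0],"roll":0},
  {"offset":[0,0,0],"roll":0},
  {"offset":[0,0,0],"roll":0},
  {"offset":[0,0,0],"roll":0},
], fingers=2.8, grip_force=15)

```text
t: 23.78
tool_pos: [0.4213, 0.3399, 0.0086]
orientation: [-2.221, -2.221, 0.0]
force: [-0.9, 0.4, -0.1]
opening: 0.0345
```

Request:
step_arm([
  {"offset":[0,0,0],"roll":0},
  {"offset":[0,0,-1],"roll":0},
  {"offset":[0,0,-2],"roll":0},
  {"offset":[0,0,-2],"roll":0},
  {"offset":[0,0,-1],"roll":0},
  {"offset":[0,0,0],"roll":0},
  {"offset":[0,0,0],"roll":0},
])

```text
t: 24.65
tool_pos: [0.4208, 0.3395, 0.0679]
orientation: [-2.221, -2.221, 0.002]
force: [0.2, -0.9, -1.7]
opening: 0.0346
```

```bash
python3 - <<'E'
from h import *
np.set_printoptions(precision=4,suppress=True)
s=robot.read_state();T=np.array(s["tool_pos"]);print(s["t"],T,s["force"],s["opening"])
p=cams.read_camera("wrist")
c=proj(p,T+[0,0,.020]);print("expect",c)
x,y=map(int,c);save("w8",p["pixels"][y-60:min(384,y+40),x-60:x+60],6);print("origin",x-60,y-60)
E
```

```text
24.65 [0.4208 0.3395 0.0679] [ 0.1596 -0.9038 -1.7333] 0.034567668062652136
expect [257.4622 247.2193]
origin 197 187
```

View pics/w8.png

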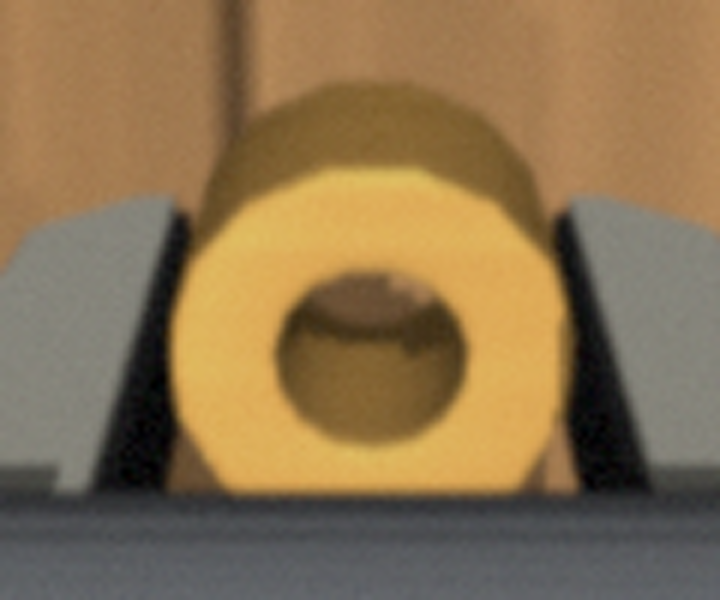

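Request:
step_arm([
  {"offset":[0,0,-4],"roll":0},
  {"offset":[0,0,-4],"roll":0},
  {"offset":[0,0,-4],"roll":0},
  {"offset":[0,0,-2.6],"roll":0},
  {"offset":[-3.35,3.33,0],"roll":0},
  {"offset":[-3.35,3.33,0],"roll":0},
  {"offset":[-3.35,3.33,0],"roll":0},
  {"offset":[-3.35,3.33,0],"roll":0},
  {"offset":[-3.35,3.33,0],"roll":0},
  {"offset":[0,0,0],"roll":0},
  {"offset":[0,0,0],"roll":0},
  {"offset":[0,0,0],"roll":0},
])

```text
t: 26.2
tool_pos: [0.587, 0.1733, 0.2143]
orientation: [-2.22, -2.222, 0.001]
force: [-0.8, 0.3, -1.9]
opening: 0.0344
```

Request:
step_arm([
  {"offset":[-0.15,0,0.5],"roll":0},
  {"offset":[0,0,0.5],"roll":0},
  {"offset":[0,0,0.4],"roll":0},
  {"offset":[0,0,0.2],"roll":0},
  {"offset":[0,0,0],"roll":0},
  {"offset":[0,0,0],"roll":0},
])

```text
t: 26.95
tool_pos: [0.588, 0.1709, 0.1989]
orientation: [2.221, 2.221, 0.0]
force: [0.3, -0.0, -1.5]
opening: 0.0345
```

Request:
step_arm([
  {"offset":[0,0,0.2],"roll":0},
  {"offset":[0,0,0.2],"roll":0},
  {"offset":[0,0,0.2],"roll":0},
  {"offset":[0,0,0.2],"roll":0},
  {"offset":[0,0,0],"roll":0},
  {"offset":[0,0,0],"roll":0},
])

```text
t: 27.7
tool_pos: [0.5879, 0.1709, 0.1907]
orientation: [-2.221, -2.221, -0.0]
force: [-0.2, 0.7, -0.8]
opening: 0.0344
```

```bash
python3 - <<'E'
from h import *
np.set_printoptions(precision=4,suppress=True)
F=[];
for i in range(4):
    p=cams.read_camera("wrist");F.append(robot.read_state()["force"])
s=robot.read_state();T=np.array(s["tool_pos"]);print(s["t"],T,np.mean(F,0))
c=proj(p,T+[0,0,.020]);B=T+[.0007,.0004,0]
x,y=map(int,c);save("w9",p["pixels"][y-60:min(384,y+40),x-60:x+60],6);o=np.array([x-60,y-60])
for nm,r,z in[("bore bot",.008,T[2]-.0086),("sp",.006,.189)]:
    print(nm,[((proj(p,[B[0]+r*np.cos(a),B[1]+r*np.sin(a),z])-o)*6).round(0).tolist() for a in np.arange(0,6.28,np.pi/2)])
E
```

```text
27.9 [0.5879 0.1709 0.1907] [ 0.0339  0.0559 -1.5079]
bore bot [[450.0, 237.0], [371.0, 162.0], [292.0, 237.0], [371.0, 311.0]]
sp [[433.0, 263.0], [371.0, 205.0], [310.0, 263.0], [371.0, 320.0]]
```

View pics/w9.png

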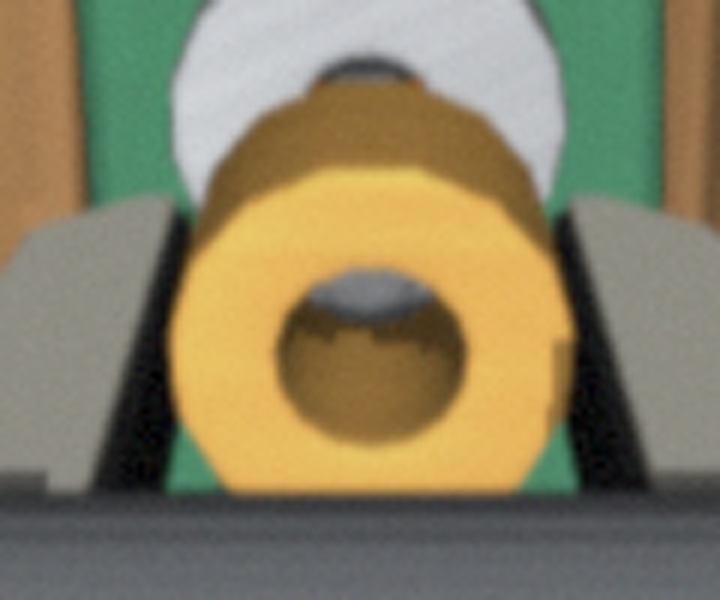

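The spindle end sits centred in the bore (its edge at (370,320), as predicted) and the force is unchanged, so the ring is over the spindle. I'll thread it down to the steel ring, then lower it gently with the tray to level.

Request:
step_arm([
  {"offset":[0,0,0.3],"roll":0},
  {"offset":[0,0,0.5],"roll":0},
  {"offset":[0,0,0.5],"roll":0},
  {"offset":[0,0,0.5],"roll":0},
  {"offset":[0,0,0.5],"roll":0},
  {"offset":[0,0,0.4],"roll":0},
  {"offset":[0,0,0.3],"roll":0},
  {"offset":[0,0,0.2],"roll":0},
  {"offset":[0,0,0],"roll":0},
])

```text
t: 29.02
tool_pos: [0.5878, 0.1709, 0.1585]
orientation: [-2.221, -2.221, 0.0]
force: [0.9, 0.6, -0.8]
opening: 0.0344
```

Request:
step_arm([
  {"offset":[0,0,0.2],"roll":0},
  {"offset":[0,0,0.2],"roll":0},
  {"offset":[0,0,0.2],"roll":0},
  {"offset":[0,0,0.2],"roll":0},
  {"offset":[0,0,0.2],"roll":0},
  {"offset":[0,0,0.2],"roll":0},
  {"offset":[0,0,0],"roll":0},
])

```text
t: 29.9
tool_pos: [0.5877, 0.1709, 0.1464]
orientation: [-2.221, -2.221, 0.001]
force: [0.2, -0.2, -0.9]
opening: 0.0346
```

```bash
python3 - <<'E'
from h import *
np.set_printoptions(precision=4,suppress=True)
F=[]
for i in range(6):
    p=cams.read_camera("wrist");F.append(robot.read_state()["force"])
s=robot.read_state();print(s["t"],s["tool_pos"],np.mean(F,0),s["opening"])
E
```

```text
30.2 [0.5877 0.1709 0.1466] [-0.5513  0.0309 -0.6513] 0.034641025061407725
```

Request:
step_arm([
  {"offset":[0,0,0.2],"roll":0},
  {"offset":[0,0,0.2],"roll":0},
  {"offset":[0,0,0.2],"roll":0},
  {"offset":[0,0,0.2],"roll":0},
  {"offset":[0,0,0.2],"roll":0},
  {"offset":[0,0,0],"roll":0},
  {"offset":[0,0,0],"roll":0},
])

```text
t: 31.08
tool_pos: [0.5878, 0.1709, 0.1367]
orientation: [-2.221, -2.221, 0.0]
force: [-0.6, -0.3, 0.7]
opening: 0.0343
```

```bash
python3 - <<'E'
from h import *
np.set_printoptions(precision=4,suppress=True)
F=[]
for i in range(6):
    p=cams.read_camera("wrist");F.append(robot.read_state()["force"])
s=robot.read_state();print(s["t"],s["tool_pos"],np.mean(F,0),s["opening"])
E
```

```text
31.375 [0.5878 0.1709 0.1367] [-0.4949  0.0092  0.4424] 0.03429865702201138
```

The force is near zero at the level height. Releasing and withdrawing upward.

Request:
step_arm([
  {"offset":[0,0,0],"roll":0},
  {"offset":[0,0,0],"roll":0},
  {"offset":[0,0,0],"roll":0},
  {"offset":[0,0,0],"roll":0},
  {"offset":[0,0,0],"roll":0},
  {"offset":[0,0,-1],"roll":0},
  {"offset":[0,0,-3],"roll":0},
  {"offset":[0,0,-4],"roll":0},
  {"offset":[0,0,-1.5],"roll":0},
  {"offset":[0,0,0],"roll":0},
  {"offset":[0,0,0],"roll":0},
  {"offset":[0,0,0],"roll":0},
], fingers=6.5)

```text
t: 32.88
tool_pos: [0.5869, 0.1707, 0.2295]
orientation: [-2.22, -2.22, 0.004]
force: [-0.2, 0.1, -1.0]
opening: 0.0648
```

```bash
python3 - <<'E'
from h import *
np.set_printoptions(precision=4,suppress=True)
p,T,r=beamcheck();print(robot.read_state()["t"],T,r)
q=cams.read_camera("scene")
a=p["pixels"][60:300,130:380];b=cv2.resize(q["pixels"][140:240,200:310],(264,240),interpolation=cv2.INTER_CUBIC)
save("w10",np.hstack([a,b]),1.55)
for k,z in[("up",.175),("level",.156),("down",.137)]:
    print("brass top centre",k,proj(p,[.588,.172,z]).round(1),"spindle crop row",((r[k]-[130,60])*1.55).round(0))
E
```

```text
32.925 [0.5871 0.1707 0.2299] {'up': array([259.6, 208.7]), 'level': array([259.6, 201.1]), 'down': array([259.6, 194.7])}
brass top centre up [259.6 203.4] spindle crop row [201. 230.]
brass top centre level [259.6 196.6] spindle crop row [201. 219.]
brass top centre down [259.6 190.8] spindle crop row [201. 209.]
```

The picture limit is reached, so I'll check numerically.

```bash
python3 - <<'E'
from h import *
np.set_printoptions(precision=4,suppress=True)
for i in range(2):
    p,T,r=beamcheck()
    for th in("spindle_top","tray"):print(th,[(np.round(d["xy"],1),round(d["score"],2)) for d in cams.pinpoint(p,th)[:1]])
    for th in("w150_mid","w300_mid"):
        for d in cams.silhouettes(p,th)[:1]:print(th,d["score"],d["xy"],cv2.boundingRect(d["mask"].astype(np.uint8)))
    hsv=cv2.cvtColor(p["pixels"],cv2.COLOR_RGB2HSV);m=((abs(hsv[...,0].astype(int)-22)<8)&(hsv[...,1]>120)&(hsv[...,2]>170)).astype(np.uint8)
    m[:, :220]=0;m[:,300:]=0;m[240:]=0;n,l,st,c=cv2.connectedComponentsWithStats(m);k=1+np.argmax(st[1:,4]);print("brass top",st[k],st[k][:2]+(st[k][2:4]-1)/2)
for k,z in[("up",.175),("level",.156),("down",.137)]:
    c=proj(p,[.588,.172,z]);print(k,"spindle",r[k],"brass",c.round(1),"width",round(2*(proj(p,[.606,.172,z])-c)[0],1),"w300 top width",round(2*(proj(p,[.612,.172,z-.028])-proj(p,[.588,.172,z-.028]))[0],1))
print(p["pixels"][185:225:2,259].tolist(),T,robot.read_state()["t"])
E
```

```text
spindle_top [(array([257.5, 210.2]), 0.69)]
tray []
w150_mid 0.7 [261.1, 185.5] (238, 171, 44, 48)
w300_mid 0.69 [260.0, 171.6] (233, 157, 53, 41)
brass top [239 177  42  42 971] [259.5 197.5]
spindle_top [(array([255.9, 211.6]), 0.84)]
tray [(array([377.2,  83.9]), 0.51)]
w150_mid 0.93 [260.8, 186.4] (237, 171, 44, 47)
w300_mid 0.9 [258.9, 168.5] (231, 158, 54, 40)
brass top [238 177  42  41 956] [258.5 197. ]
up spindle [258.2 208.1] brass [258.2 202.9] width 47.6 w300 top width 56.9
level spindle [258.2 200.7] brass [258.2 196.3] width 44.1 w300 top width 53.1
down spindle [258.3 194.3] brass [258.3 190.5] width 41.1 w300 top width 49.8
[[223, 178, 91], [204, 156, 83], [108, 101, 93], [102, 102, 105], [116, 119, 120], [172, 173, 176], [181, 184, 186], [180, 183, 185], [177, 179, 181], [179, 181, 184], [183, 184, 189], [159, 158, 159], [142, 117, 83], [145, 110, 55], [145, 109, 57], [192, 149, 76], [206, 158, 81], [123, 111, 99], [135, 136, 135], [137, 137, 136]] [0.5878 0.1709 0.2316] 33.475
```

Every reading matches level: spindle tip at row 201 (200.7 expected), brass top at row 197 (196.3), steel ring width 53.5 px (53.1). I'll back off, check once more and hand in.

Request:
step_arm([
  {"offset":[0,0,-1.5],"roll":0},
  {"offset":[0,0,-1.5],"roll":0},
  {"offset":[0,0,-1],"roll":0},
  {"offset":[0,0,0],"roll":0},
  {"offset":[0,0,0],"roll":0},
  {"offset":[0,0,0],"roll":0},
  {"offset":[0,0,0],"roll":0},
  {"offset":[0,0,0],"roll":0},
])

```text
t: 34.48
tool_pos: [0.5877, 0.1709, 0.2713]
orientation: [-2.221, -2.221, 0.001]
force: [-0.8, -0.2, -0.5]
opening: 0.065
```

```bash
python3 - <<'E'
from h import *
np.set_printoptions(precision=4,suppress=True)
p,T,r=beamcheck();print(T,r);print("brass",{k:proj(p,[.588,.172,z]).round(1) for k,z in[("up",.175),("level",.156),("down",.137)]})
for d in cams.silhouettes(p,"w150_mid")[:1]:print(d["xy"],cv2.boundingRect(d["mask"].astype(np.uint8)))
hsv=cv2.cvtColor(p["pixels"],cv2.COLOR_RGB2HSV);m=((abs(hsv[...,0].astype(int)-22)<8)&(hsv[...,1]>120)&(hsv[...,2]>170)).astype(np.uint8)
m[:,:220]=0;m[:,300:]=0;m[240:]=0;n,l,st,c=cv2.connectedComponentsWithStats(m);k=1+np.argmax(st[1:,4]);print("brass top",st[k],st[k][:2]+(st[k][2:4]-1)/2)
print(robot.read_state()["t"]);print(robot.close_job())
E
```

```text
[0.5878 0.1708 0.2715] {'up': array([258.4, 193.7]), 'level': array([258.4, 188.3]), 'down': array([258.4, 183.6])}
brass {'up': array([258.4, 190. ]), 'level': array([258.4, 185.1]), 'down': array([258.5, 180.7])}
[257.4, 175.0] (240, 162, 38, 42)
brass top [241 168  36  36 718] [258.5 185.5]
34.575
the job is handed in; nothing more can be done
None
```

The housing on the pan weighs 450 g. Both rings are threaded on the spindle and the beam reads level; I handed the job in at about 34.6 s of the 72 s allowed.

- **Steel ring (300 g):** I threaded it first, down to the collar. The push there (about 3.6 N) pointed to 450 g, and after release the tray was still at its upper stop.
- **Brass ring (150 g):** I threaded it on top and lowered it gently with the tray. The force on the gripper fell to about zero at the level height before I let go.

**Last check:** from the withdrawn arm, the brass ring's top showed at image row 185.5. Level would be 185.1 and the stops 190.0 and 180.7. Just before that, the spindle end also matched level (row 201 against 200.7).

**What failed or disagreed:**
- The picture limit ran out, so I checked the final state by numbers only and did not view it.
- The network's last `spindle_top` readings (rows 210–212) disagreed with level. I relied on the pixel measurements, which agreed with each other.
- I did not look again at the other objects, but I noticed no contact with them.

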